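# Load the drawer steriliser after baking class

## Robot

A 6-joint arm with a two-finger parallel gripper is mounted at the origin on the work surface. World frame = base frame: x ahead of the robot, y to its left, z up, the work surface at z = 0. Lengths are in m, angles in rad, forces in N, time in s.
With the tool pointing down it reaches from about 0.3 to 0.875 m from the base axis. Payload 6.4 kg.
Tool frame: the origin (TCP) lies midway between the tips of the shut fingers; the grasp point (between the pads) lies 19 mm behind it; z points along the fingers, y is the line along which they close (so a half turn about z gives the same grasp; the last joint's range is limited). The gripper opens to 88 mm and grips with 3 to 60 N. Pads are 18 mm wide; open, the fingers measure 123 mm over their backs; the gripper's body (75 mm by 187 mm) begins 45 mm behind the grasp point.
Start: joints at [-1.33, 0.181, 1.607, -0, 1.354, -0.206], TCP at [0.248, -0.519, 0.239] pointing down, gripper open.
Joint ranges: [-2.99, 2.99], [-0.89, 2.07], [0.3, 2.58], [-1.14, 4.28], [0, 2.63], [-3.12, 3.12]. Speed limits (rad/s): [2.57, 2.57, 3.01, 3.14, 3.14, 3.14].

## Interface

Orientations are given as a 3x3 rotation matrix whose columns are the frame's x, y, z axes.
In Python, from bench import ctrl gives the robot as it stands.
- The arm moves only by the tool jog_arm, never from a script. Its argument "deltas" is a list that holds one entry, the list of rows, each a list of 6 numbers: the shift along the world's x, y, z in mm, then the turn, a rotation vector about the world's x, y, z in rad. A call has 1 to 12 rows; each row is the pose to reach, as a shift and turn from the pose commanded when the call began; what a row does not reach only later rows make up. A row lasts 1/12 s, in which the tool goes at most 41.7 mm and 7.16 degrees, less where a joint would pass 70% of its speed; a pose out of reach is approached as far as the arm can. A call with a gripper value outside its range is refused whole. "jaw" is the finger opening in mm, from 0 to 88.1, set as the call begins (left out, the last holds). The fingers move at their own pace and stop on an object; "squeeze" is the grip in N (left out, the last holds). Time passes only in rows, so rows that repeat a pose let the fingers close. It gives the time, the measured TCP pose, the force, the opening and the grip force at its end, in the units of the state.
- ctrl.get_obs(): the state, without advancing time (a new reading comes with each control period).
- ctrl.camera(name): name is "side" or "top"; returns (picture, depth): 384x512x3 uint8, red, green, blue; 384x512 float32, m along the optical axis (not along the pixel's ray), 0 where there is no reading.
- ctrl.get_calibration(name): a dict with "mtx" (3x3 intrinsics, pixels), "origin" and "attitude" of the camera in the world. Camera axes: x right, y down, z forward; pixel columns grow to the right and rows downward; lengths in m; the calibration is good to about 2 mm. A picture is of the moment at which its call begins. get_calibration takes no time and is no camera call.
- ctrl.close_job(): hands the job in; it is judged then, once.
The state is a dict: "time_s": time; "joints": joint angles; "qvel": joint speeds; "effort": joint torques, N m; "tool_pos": TCP position; "tool_rot": TCP orientation; "wrist_force": force on the tool from outside, world axes, zero at the start; "moment": the same for the moment, N m; "grip_width": finger opening in m; "finger_force": force on a finger pad.
Only numpy, scipy, OpenCV 4.12 (cv2) and the standard library are available. Lean on these libraries where they do the work, as an engineer would, in place of code of your own. Each camera call takes 0.05 s, during which the arm holds its last target. There are 200 camera calls.

## Task

The baking class is over: put every wooden cookie mould and every square steel cutter lying on the table into the open drawer of the white steriliser, and move the whiteboard eraser that someone left in that drawer to the shallow wooden pen tray. Then push the drawer gently home until it clicks in and seats, and after that start the steriliser by swinging the sprung lever on its top all the way to its stop and letting it spring back. Leave the paper cups, bowl, spoon, bottle and tin where they are.

Things in the scene. Friction and masses are not known exactly. Their poses are not given: they have to be found in the camera images.
- steriliser: The low white drawer steriliser, fixed: 220 mm deep (x), 336 mm wide (y), top at 105 mm. Origin at the centre of its underside; x points from its front face to its back, the drawer opens towards -x. Its front face lies at x = -110 mm and the drawer opening is 77 mm high under a 20 mm roof.
- drawer (a joint): How far the drawer is open, in m: 0 = seated, 0.19 = fully open; starts at 0.165 to 0.19. It slides with about 0.8 N friction (plus about 0.8 N at 0.1 m/s). A sprung detent resists with up to about 6 N between about 0.012 and 0.005, then snaps the drawer home and holds it at 0 with about 5 N.
- drawer_in (a point): Centre of the drawer's inner steel floor (16 mm above the table), moving with the drawer; axes as the steriliser's. The inside is 185 mm in x by 300 mm in y; side and back walls rise 32 mm above this floor. The front panel rises 66 mm above it, is 18 mm thick and 330 mm wide; its outer face lies 110.5 mm from this point towards -x. Things up to 69 mm high above the floor pass under the roof.
- drawer_handle (a point): Middle of the black bar handle on the drawer front, 60 mm above the table, moving with the drawer; the bar runs along the steriliser's y, is 120 mm long and 10 to 12 mm thick, and stands 35 mm in front of the panel. The drawer can be pushed by it.
- lever (a joint): Angle of the sprung start lever on the steriliser's top, rad: 0 = rest, 1.2 = its stop. Seen from above it turns clockwise as the value grows, so its knob sweeps along the front edge from the steriliser's -y side towards +y. The spring takes about 1.4 N at the knob at rest and 3.5 N at the stop, and brings it back to 0 by itself.
- lever_pivot (a point): Fixed point on the lever's upright turning axis, at the mid height of the knob (146 mm above the table); axes as the steriliser's.
- lever_knob (a point): Middle of the lever's upright black knob, a cylinder 18 mm in diameter and 40 mm high (from 126 to 166 mm above the table), 85 mm from the turning axis. At rest the line from axis to knob points to the steriliser's -x, turned 0.6 rad towards -y; at the stop it is turned 0.6 rad towards +y.
- eraser: The whiteboard eraser, black on grey felt, 110 x 48 x 30 mm, about 70 g, lying in the drawer at the start. Origin at the centre of its underside, x along its length, z up.
- eraser_mid (a point): Centre of the eraser's volume.
- pentray_in (a point): Centre of the inner floor of the fixed shallow wooden pen tray on the table: inside 150 mm (x) by 130 mm (y), floor 5 mm above the table, rim 17 mm above the table; x and y along its sides.
- mould0: A wooden cookie mould bar lying flat, 130 mm long overall, 24 mm thick, about 100 g; one of up to three, may be absent. Origin at the centre of the 130 mm length, on the underside; x along the bar. The block with three dark round hollows on top is 34 mm wide and reaches from x = -30 to +65 mm; a narrower 20 mm wide handle goes on to x = -65 mm.
- mould1: A wooden cookie mould bar lying flat, 130 mm long overall, 24 mm thick, about 100 g; one of up to three, may be absent. Origin at the centre of the 130 mm length, on the underside; x along the bar. The block with three dark round hollows on top is 34 mm wide and reaches from x = -30 to +65 mm; a narrower 20 mm wide handle goes on to x = -65 mm.
- mould2: A wooden cookie mould bar lying flat, 130 mm long overall, 24 mm thick, about 100 g; one of up to three, may be absent. Origin at the centre of the 130 mm length, on the underside; x along the bar. The block with three dark round hollows on top is 34 mm wide and reaches from x = -30 to +65 mm; a narrower 20 mm wide handle goes on to x = -65 mm.
- cutter0: A square bottomless steel cookie cutter (a square ring open above and below), 50 x 50 mm outside, 45 mm high, 3 mm walls, about 120 g; one of up to two, may be absent. Origin at the centre of its lower rim plane, z along the opening, x and y square to its walls. Starts standing on one rim on the table.
- cutter1: A square bottomless steel cookie cutter (a square ring open above and below), 50 x 50 mm outside, 45 mm high, 3 mm walls, about 120 g; one of up to two, may be absent. Origin at the centre of its lower rim plane, z along the opening, x and y square to its walls. Starts standing on one rim on the table.
- cup_stack: Bystander: stack of nine brown paper cups, 74 mm wide, 185 mm high. Origin at its underside (of the spoon: near its middle). To be left alone.
- paper_cup: Bystander: single brown paper cup, 74 mm wide, 87 mm high. Origin at its underside (of the spoon: near its middle). To be left alone.
- mixing_bowl: Bystander: blue mixing bowl, 150 mm wide, 70 mm high. Origin at its underside (of the spoon: near its middle). To be left alone.
- spoon: Bystander: spoon, 190 mm long. Origin at its underside (of the spoon: near its middle). To be left alone.
- sanitiser: Bystander: clear sanitiser bottle, 60 mm wide, 160 mm high. Origin at its underside (of the spoon: near its middle). To be left alone.
- napkin_tin: Bystander: aluminium napkin tin, 120 x 100 x 60 mm. Origin at its underside (of the spoon: near its middle). To be left alone.
Mind the look-alikes: they are no part of the job. What is shaped like the mould1 but green is not meant.

How it is judged:
On the way, in this order (a step that is already met when the one before it is completed fails the run):
1. every mould and cutter in the drawer, the eraser out of it, and the drawer seated at its detent (x of mould0 in the frame of drawer_in between -0.095 and 0.095 m and y of mould0 in the frame of drawer_in between -0.15 and 0.15 m and z of mould0 in the frame of drawer_in between -0.01 and 0.065 m and x of mould1 in the frame of drawer_in between -0.095 and 0.095 m and y of mould1 in the frame of drawer_in between -0.15 and 0.15 m and z of mould1 in the frame of drawer_in between -0.01 and 0.065 m and x of mould2 in the frame of drawer_in between -0.095 and 0.095 m and y of mould2 in the frame of drawer_in between -0.15 and 0.15 m and z of mould2 in the frame of drawer_in between -0.01 and 0.065 m and x of cutter0 in the frame of drawer_in between -0.095 and 0.095 m and y of cutter0 in the frame of drawer_in between -0.15 and 0.15 m and z of cutter0 in the frame of drawer_in between -0.01 and 0.065 m and x of cutter1 in the frame of drawer_in between -0.095 and 0.095 m and y of cutter1 in the frame of drawer_in between -0.15 and 0.15 m and z of cutter1 in the frame of drawer_in between -0.01 and 0.065 m and not (x of eraser in the frame of drawer_in between -0.095 and 0.095 m and y of eraser in the frame of drawer_in between -0.15 and 0.15 m and z of eraser in the frame of drawer_in between -0.01 and 0.065 m) and value of joint drawer below 0.003 m), for 0.3 s.
2. the lever swung to its stop (value of joint lever above 1.1 rad), for 0.1 s.
3. the lever let back to rest (value of joint lever below 0.1 rad), for 0.2 s.
At the end, for the whole second after the job is handed in: Every mould and cutter present lies in the drawer, the drawer is seated (open by less than 3 mm), the lever is back at rest (under 0.1 rad), and the eraser rests down in the pen tray, its centre within 52 mm (x) and 45 mm (y) of the tray's centre and no higher than 26 mm above the tray floor (x of mould0 in the frame of drawer_in between -0.095 and 0.095 m and y of mould0 in the frame of drawer_in between -0.15 and 0.15 m and z of mould0 in the frame of drawer_in between -0.01 and 0.065 m and x of mould1 in the frame of drawer_in between -0.095 and 0.095 m and y of mould1 in the frame of drawer_in between -0.15 and 0.15 m and z of mould1 in the frame of drawer_in between -0.01 and 0.065 m and x of mould2 in the frame of drawer_in between -0.095 and 0.095 m and y of mould2 in the frame of drawer_in between -0.15 and 0.15 m and z of mould2 in the frame of drawer_in between -0.01 and 0.065 m and x of cutter0 in the frame of drawer_in between -0.095 and 0.095 m and y of cutter0 in the frame of drawer_in between -0.15 and 0.15 m and z of cutter0 in the frame of drawer_in between -0.01 and 0.065 m and x of cutter1 in the frame of drawer_in between -0.095 and 0.095 m and y of cutter1 in the frame of drawer_in between -0.15 and 0.15 m and z of cutter1 in the frame of drawer_in between -0.01 and 0.065 m and value of joint drawer below 0.003 m and value of joint lever below 0.1 rad and x of eraser_mid in the frame of pentray_in between -0.052 and 0.052 m and y of eraser_mid in the frame of pentray_in between -0.045 and 0.045 m and z of eraser_mid in the frame of pentray_in below 0.0265 m and linear speed of eraser below 0.02 m/s); the robot touches nothing.
It fails at once if a bystander (cups, bowl, spoon, bottle, tin) moved more than 5 cm (distance of any of cup_stack, paper_cup, mixing_bowl, spoon, sanitiser, napkin_tin from where it was at the start of the episode above 0.05 m).
It fails at once if the drawer slammed shut (faster than 0.45 m/s) (velocity of joint drawer below -0.45 m/s).
Of mould0, mould1, mould2, cutter0, cutter1 only 3 to 5 are there at a start; the rules pass over those that are not, and their reading is None.
At some moment in a run one of mould0, mould1, mould2, cutter0, cutter1 may be knocked a few centimetres aside while the robot is not near it.
Once in a run the grip may slacken for a moment while it holds something.
It also fails if it takes over 210 s, if anything falls off the work surface, if the arm or the gripper's body presses on something with over 40 N, if the wrist force passes 120 N, or if a joint passes its speed limit or range.

## Working session

There is one attempt and no reset: what is moved stays moved. The work goes in short steps, Python scripts to look and compute and a tool call to move; the robot and the scene stay as the last step left them, time stands still between calls to the robot, and variables do not carry over. Pictures are saved under pics/ and viewed, at most 14 in all, crops included, and the job is handed in when it is done.

Besides the shell and the picture viewer there is one more tool, called after "Emit:" as name(argument=value, ...), one argument or row to a line, values as JSON. jog_arm: Moves the arm, as the interface text tells. Its arguments: {"type":"object","properties":{"deltas":{"type":"array","items":{"type":"array","items":{"type":"array","items":{"type":"number"}}}},"jaw":{"type":"number"},"squeeze":{"type":"number"}},"required":["deltas"]}

```bash
mkdir -p pics; cat > h.py <<'E'
import numpy as np, cv2
from bench import ctrl
def shot(n):
    im,d=ctrl.camera(n); c=ctrl.get_calibration(n)
    return im,d,np.array(c["mtx"]),np.array(c["origin"]),np.array(c["attitude"])
def ray(u,v,K,o,R,z):
    d=R@np.linalg.inv(K)@np.array([u,v,1.]); return o+d*(z-o[2])/d[2]
def cloud(d,K,o,R):
    v,u=np.mgrid[:d.shape[0],:d.shape[1]]
    p=np.stack([(u-K[0,2])/K[0,0]*d,(v-K[1,2])/K[1,1]*d,d],-1)
    return p@R.T+o
def save(n,im,s=1.5): cv2.imwrite('pics/'+n,cv2.resize(im[...,::-1],None,fx=s,fy=s,interpolation=cv2.INTER_CUBIC))
E
python3 - <<'E'
from h import *
for n in("top","side"):
    im,d,K,o,R=shot(n); save(n+'0.png',im); np.savez(n+'0.npz',im=im,d=d,K=K,o=o,R=R); print(n,K.round(1).tolist(),o.round(3),R.round(3).tolist())
s=ctrl.get_obs();print(s['time_s'],s['tool_pos'],s['tool_rot'])
E
```

```text
top [[421.6, 0.0, 252.0], [0.0, 421.6, 191.5], [0.0, 0.0, 1.0]] [ 0.358 -0.008  1.562] [[0.025, -0.996, 0.091], [-1.0, -0.024, 0.013], [-0.011, -0.091, -0.996]]
side [[356.4, 0.0, 257.6], [0.0, 356.4, 191.9], [0.0, 0.0, 1.0]] [ 0.334 -1.018  1.174] [[0.992, -0.081, 0.095], [-0.124, -0.706, 0.697], [0.011, -0.703, -0.711]]
0.1 [ 0.24835243 -0.51807926  0.23791672] [[ 9.01822248e-01  4.32107045e-01 -3.67841945e-04]
 [ 4.32107087e-01 -9.01821064e-01  1.49443439e-03]
 [ 3.14028014e-04 -1.50666129e-03 -9.99998816e-01]]
```

View pics/top0.png

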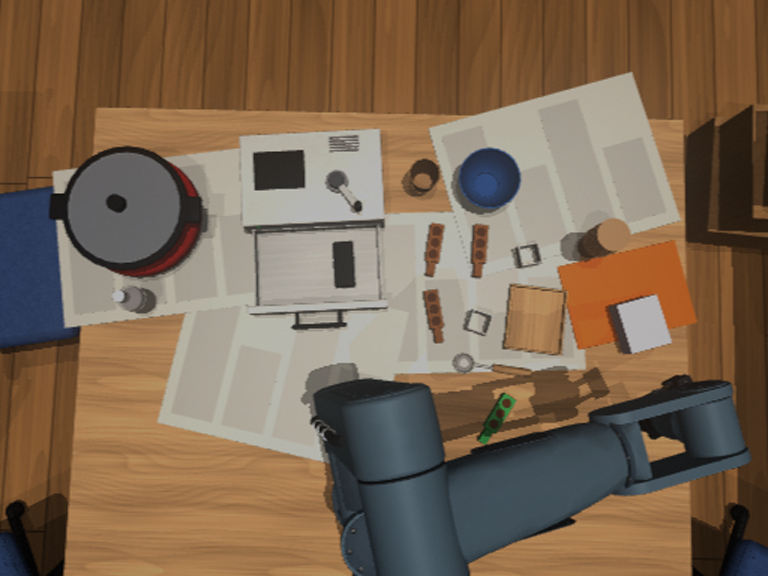

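View pics/side0.png

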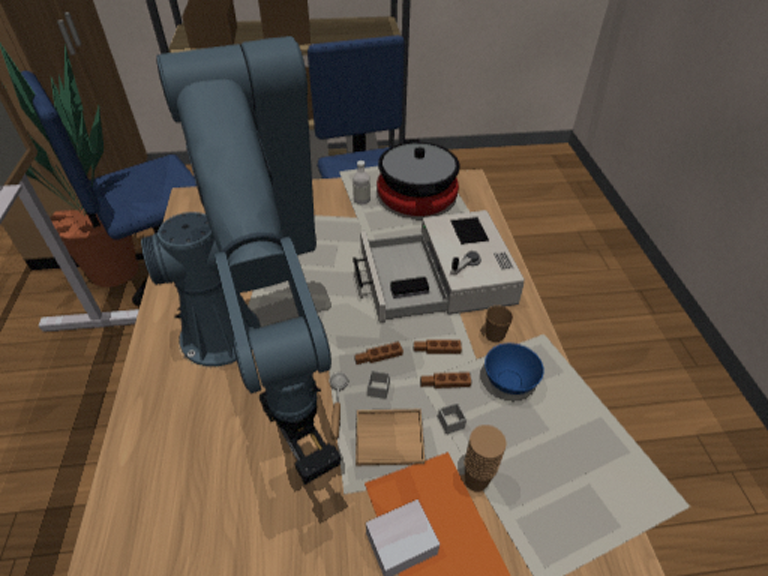

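The top view (at 1.5x) shows three brown moulds at (434,250), (480,250) and (433,315), and a green look-alike at (497,418). The steel cutters are at (526,256) and (477,321). Also visible: the wooden tray (534,320), the eraser in the drawer (343,264), the handle (320,320) and the lever knob (355,205).

Possible mix-ups are the green bar (497,418) for a mould, the spoon (465,362) or tin (642,325) for a cutter, and the black display (279,170) for the eraser. I'm choosing the brown bars, the square rings and the black block in the drawer.

```bash
cat > m.py <<'E'
from h import *
def measure(im,d,K,o,R):
    P=cloud(d,K,o,R); H=P[...,2]; hsv=cv2.cvtColor(im,cv2.COLOR_RGB2HSV); out=[]
    y0,y1,x0,x1=130,260,255,385
    brown=((hsv[...,0]<14)&(hsv[...,1]>115)&(hsv[...,2]>40)&(H>0.010)&(H<0.05)).astype(np.uint8)
    grey=((hsv[...,1]<70)&(H>0.02)&(H<0.075)).astype(np.uint8)
    dark=((hsv[...,2]<60)&(H>0.03)&(H<0.075)).astype(np.uint8)
    for nm,m,z,A in(("brown",brown,.024,(60,700)),("grey",grey,.045,(25,500)),("dark",dark,.046,(100,800))):
        for c in cv2.findContours(m,cv2.RETR_EXTERNAL,cv2.CHAIN_APPROX_NONE)[0]:
            a=cv2.contourArea(c)
            if not A[0]<a<A[1]: continue
            u=c.reshape(-1,2); w=np.array([ray(p[0],p[1],K,o,R,z)[:2] for p in u])
            r=cv2.minAreaRect((w*1000).astype(np.float32)); b=cv2.boxPoints(r)
            e=max((b[1]-b[0],b[2]-b[1]),key=np.linalg.norm)
            print(nm,"px",u.mean(0).round(),"ctr mm",np.round(r[0]),"size",np.round(r[1]),"ang",round(float(np.degrees(np.arctan2(e[1],e[0]))%180),1),"zmax",H[m.astype(bool)&(cv2.drawContours(np.zeros_like(m),[c],-1,1,-1)>0)].max().round(3))
    return H
E
python3 - <<'E'
from m import *
f=np.load('top0.npz'); a=[f[k] for k in('im','d','K','o','R')]
H=measure(*a); im,d,K,o,R=a
for n,(u,v),z in [("tray corners",(509/1.5,287/1.5),.017),("",(565/1.5,288/1.5),.017),("",(559/1.5,353/1.5),.017),("",(503/1.5,347/1.5),.017),("handleL",(294/1.5,327/1.5),.06),("handleR",(347/1.5,325/1.5),.06),("panel L",(249/1.5,311/1.5),.082),("panel R",(387/1.5,307/1.5),.082),("knob",(357/1.5,207/1.5),.166),("pivot",(336/1.5,180/1.5),.15),("ster FL",(244/1.5,228/1.5),.105),("FR",(384/1.5,221/1.5),.105)]:
    print(n,(ray(u,v,K,o,R,z)*1000).round())
save('c.png',im[120:270,150:390],3.3)
E
```

```text
brown px [289. 210.] ctr mm [ 433. -125.] size [126.  30.] ang 11.1 zmax 0.034
brown px [319. 166.] ctr mm [ 595. -232.] size [ 31. 127.] ang 176.9 zmax 0.034
brown px [289. 165.] ctr mm [ 596. -120.] size [ 30. 128.] ang 172.4 zmax 0.034
grey px [320. 214.] ctr mm [ 420. -233.] size [53. 50.] ang 72.9 zmax 0.052
grey px [213. 212.] ctr mm [417. 150.] size [ 42. 202.] ang 94.1 zmax 0.075
grey px [ 97. 200.] ctr mm [450. 572.] size [36. 59.] ang 172.0 zmax 0.075
grey px [353. 169.] ctr mm [ 585. -350.] size [51. 57.] ang 102.7 zmax 0.052
grey px [230. 174.] ctr mm [554.  97.] size [123.  56.] ang 4.6 zmax 0.055
grey px [210. 165.] ctr mm [551. 165.] size [188. 340.] ang 93.9 zmax 0.075
dark px [229. 176.] ctr mm [551.  98.] size [110.  44.] ang 5.6 zmax 0.055
tray corners [ 507. -308.   17.]
 [ 508. -444.   17.]
 [ 349. -430.   17.]
 [ 360. -294.   17.]
handleL [395. 209.  60.]
handleR [403.  84.  60.]
panel L [429. 313.  82.]
panel R [447. -10.  82.]
knob [665.  63. 166.]
pivot [730. 113. 150.]
ster FL [622. 329. 105.]
FR [646.   2. 105.]
```

View pics/c.png

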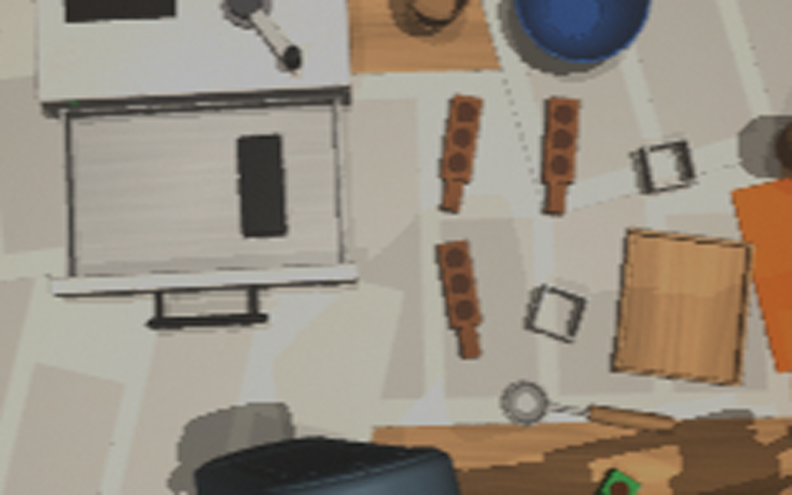

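The crop confirms the choice: three brown bars, two steel rings, and the eraser in the drawer at (262,186). Next I take the eraser.

Emit:
jog_arm(
  deltas=[
    [[303, 617, 0, 0, 0, -0.36], [303, 617, 0, 0, 0, -0.36], [303, 617, 0, 0, 0, -0.36], [303, 617, 0, 0, 0, -0.36], [303, 617, 0, 0, 0, -0.36], [303, 617, 0, 0, 0, -0.36], [303, 617, 0, 0, 0, -0.36], [303, 617, 0, 0, 0, -0.36], [303, 617, 0, 0, 0, -0.36], [303, 617, 0, 0, 0, -0.36], [303, 617, 0, 0, 0, -0.36], [303, 617, 0, 0, 0, -0.36]],
  ],
  jaw=80,
  squeeze=20,
)

```text
time_s: 1.1
tool_pos: [0.4691, -0.0676, 0.2386]
tool_rot: [[0.996, 0.087, 0.0], [0.087, -0.996, -0.0], [0.0, 0.0, -1.0]]
wrist_force: [0.7, -0.3, 0.5]
grip_width: 0.08
finger_force: 0.0
```

Emit:
jog_arm(
  deltas=[
    [[41, 83, 0, 0, 0, 0], [82, 166, 0, 0, 0, 0], [82, 166, 0, 0, 0, 0], [82, 166, 0, 0, 0, 0], [82, 166, 0, 0, 0, 0], [82, 166, 0, 0, 0, 0], [82, 166, -40, 0, 0, 0], [82, 166, -80, 0, 0, 0], [82, 166, -110, 0, 0, 0], [82, 166, -130, 0, 0, 0], [82, 166, -145, 0, 0, 0], [82, 166, -150, 0, 0, 0]],
  ],
)

```text
time_s: 2.1
tool_pos: [0.5482, 0.0953, 0.0855]
tool_rot: [[0.996, 0.086, -0.006], [0.086, -0.996, -0.0], [-0.006, -0.0, -1.0]]
wrist_force: [-0.1, 0.1, -0.1]
grip_width: 0.0802
finger_force: 0.0
```

```bash
python3 - <<'E'
from m import *
im,d,K,o,R=shot('top'); measure(im,d,K,o,R); a=im[110:260,150:400]
im2,d,K,o,R=shot('side'); save('d1.png',np.hstack([a,cv2.resize(im2[100:250,220:370],(150,150))]),2)
print(ctrl.get_obs()['tool_pos'])
E
```

```text
brown px [289. 210.] ctr mm [ 433. -125.] size [126.  30.] ang 10.5 zmax 0.033
brown px [319. 166.] ctr mm [ 595. -232.] size [ 31. 127.] ang 176.0 zmax 0.033
brown px [289. 165.] ctr mm [ 596. -120.] size [ 30. 128.] ang 172.3 zmax 0.035
grey px [271. 320.] ctr mm [ 44. -62.] size [61. 27.] ang 67.0 zmax 0.075
grey px [253. 310.] ctr mm [79. -1.] size [78. 34.] ang 88.9 zmax 0.075
grey px [320. 214.] ctr mm [ 420. -233.] size [53. 50.] ang 72.9 zmax 0.053
grey px [ 97. 201.] ctr mm [448. 571.] size [37. 58.] ang 164.8 zmax 0.074
grey px [228. 186.] ctr mm [514.  98.] size [41. 37.] ang 7.1 zmax 0.052
grey px [353. 169.] ctr mm [ 585. -350.] size [51. 57.] ang 102.8 zmax 0.05
grey px [175. 169.] ctr mm [543. 270.] size [188. 124.] ang 3.2 zmax 0.073
[0.54970781 0.09550496 0.08761232]
```

View pics/d1.png

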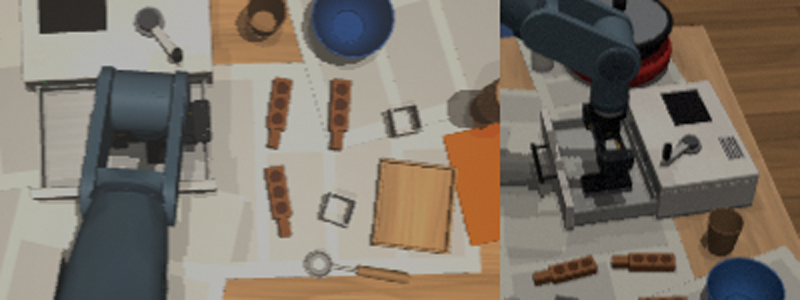

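The gripper stands over the eraser inside the drawer (side crop, about (610,160)). The moulds and cutters are unchanged. I descend and grip.

Emit:
jog_arm(
  deltas=[
    [[0, 2, -25, 0, 0, 0], [0, 2, -45, 0, 0, 0], [0, 2, -58, 0, 0, 0], [0, 2, -64, 0, 0, 0], [0, 2, -64, 0, 0, 0]],
  ],
)

```text
time_s: 2.62
tool_pos: [0.5504, 0.098, 0.0242]
tool_rot: [[0.996, 0.086, -0.001], [0.086, -0.996, 0.0], [-0.001, -0.0, -1.0]]
wrist_force: [-0.8, -0.7, -0.1]
grip_width: 0.08
finger_force: 0.0
```

Emit:
jog_arm(
  deltas=[
    [[0, 0, 0, 0, 0, 0], [0, 0, 0, 0, 0, 0], [0, 0, 0, 0, 0, 0], [0, 0, 0, 0, 0, 0], [0, 0, 0, 0, 0, 0], [0, 0, 0, 0, 0, 0], [0, 0, 15, 0, 0, 0], [0, 0, 40, 0, 0, 0], [0, 0, 75, 0, 0, 0], [0, 0, 110, 0, 0, 0], [0, 0, 145, 0, 0, 0], [0, 0, 160, 0, 0, 0]],
  ],
  jaw=20,
  squeeze=25,
)

```text
time_s: 3.62
tool_pos: [0.553, 0.0983, 0.1899]
tool_rot: [[0.996, 0.087, 0.007], [0.087, -0.996, -0.0], [0.007, 0.001, -1.0]]
wrist_force: [1.3, 0.1, -0.7]
grip_width: 0.0477
finger_force: 25.0
```

Emit:
jog_arm(
  deltas=[
    [[-8, -31, 0, 0, 0, -0.01], [-17, -65, 0, 0, 0, -0.03], [-26, -100, 0, 0, 0, -0.05], [-35, -135, 0, 0, 0, -0.07], [-44, -170, 0, 0, 0, -0.09], [-53, -205, 0, 0, 0, -0.11], [-62, -240, 0, 0, 0, -0.13], [-71, -275, 0, 0, 0, -0.15], [-80, -310, 0, 0, 0, -0.17], [-89, -345, 0, 0, 0, -0.17], [-98, -380, 0, 0, 0, -0.17], [-107, -415, 0, 0, 0, -0.17]],
  ],
)

```text
time_s: 4.62
tool_pos: [0.443, -0.3182, 0.1847]
tool_rot: [[0.997, -0.083, -0.0], [-0.083, -0.997, 0.0], [-0.0, -0.0, -1.0]]
wrist_force: [0.6, 0.4, -1.3]
grip_width: 0.0479
finger_force: 25.0
```

Emit:
jog_arm(
  deltas=[
    [[-8, -30, 0, 0, 0, 0], [-14, -52, 0, 0, 0, 0], [-14, -52, -30, 0, 0, 0], [-14, -52, -65, 0, 0, 0], [-14, -52, -100, 0, 0, 0], [-14, -52, -130, 0, 0, 0], [-14, -52, -150, 0, 0, 0], [-14, -52, -160, 0, 0, 0], [-14, -52, -165, 0, 0, 0], [-14, -52, -167, 0, 0, 0], [-14, -52, -167, 0, 0, 0]],
  ],
)

```text
time_s: 5.53
tool_pos: [0.4304, -0.3693, 0.0185]
tool_rot: [[0.997, -0.083, 0.001], [-0.083, -0.997, -0.001], [0.001, 0.001, -1.0]]
wrist_force: [0.1, 0.9, -0.9]
grip_width: 0.048
finger_force: 25.0
```

Emit:
jog_arm(
  deltas=[
    [[0, 0, -3, 0, 0, 0], [0, 0, -5, 0, 0, 0], [0, 0, -5, 0, 0, 0]],
  ],
)

```text
time_s: 5.78
tool_pos: [0.4308, -0.3698, 0.0144]
tool_rot: [[0.997, -0.083, 0.002], [-0.083, -0.997, -0.002], [0.002, 0.002, -1.0]]
wrist_force: [-0.7, -0.3, 3.9]
grip_width: 0.0477
finger_force: 25.0
```

Emit:
jog_arm(
  deltas=[
    [[0, 0, 0, 0, 0, 0], [0, 0, 0, 0, 0, 0], [0, 0, 0, 0, 0, 0], [0, 0, 10, 0, 0, 0], [0, 0, 40, 0, 0, 0], [0, 0, 80, 0, 0, 0], [0, 0, 110, 0, 0, 0], [0, 0, 130, 0, 0, 0]],
  ],
  jaw=70,
)

```text
time_s: 6.45
tool_pos: [0.4309, -0.37, 0.1471]
tool_rot: [[0.997, -0.083, 0.003], [-0.083, -0.997, -0.004], [0.003, 0.004, -1.0]]
wrist_force: [0.6, 0.4, 0.4]
grip_width: 0.0695
finger_force: 0.0
```

Emit:
jog_arm(
  deltas=[
    [[-3, 34, 0, 0, 0, -0.07], [-6, 70, 0, 0, 0, -0.14], [-9, 108, 0, 0, 0, -0.21], [-11, 137, 0, 0, 0, -0.21], [-11, 137, -20, 0, 0, -0.21], [-11, 137, -55, 0, 0, -0.21], [-11, 137, -90, 0, 0, -0.21], [-11, 137, -115, 0, 0, -0.21], [-11, 137, -126, 0, 0, -0.21], [-11, 137, -128, 0, 0, -0.21], [-11, 137, -128, 0, 0, -0.21]],
  ],
)

```text
time_s: 7.37
tool_pos: [0.419, -0.2319, 0.015]
tool_rot: [[0.957, -0.289, -0.0], [-0.289, -0.957, 0.0], [-0.0, -0.0, -1.0]]
wrist_force: [0.7, -0.1, 0.0]
grip_width: 0.0697
finger_force: 0.0
```

Emit:
jog_arm(
  deltas=[
    [[0, 0, 0, 0, 0, 0], [0, 0, 0, 0, 0, 0], [0, 0, 0, 0, 0, 0], [0, 0, 0, 0, 0, 0], [0, 0, 0, 0, 0, 0], [0, 0, 15, 0, 0, 0], [0, 0, 40, 0, 0, 0], [0, 0, 75, 0, 0, 0], [0, 0, 110, 0, 0, 0], [0, 0, 145, 0, 0, 0], [0, 0, 150, 0, 0, 0]],
  ],
  jaw=30,
  squeeze=30,
)

```text
time_s: 8.28
tool_pos: [0.4216, -0.2341, 0.1712]
tool_rot: [[0.957, -0.289, 0.008], [-0.289, -0.957, -0.007], [0.009, 0.005, -1.0]]
wrist_force: [1.2, -2.1, -0.3]
grip_width: 0.0498
finger_force: 30.0
```

Emit:
jog_arm(
  deltas=[
    [[9, 30, 0, 0, 0, 0.05], [19, 64, 0, 0, 0, 0.1], [29, 98, 0, 0, 0, 0.15], [39, 132, 0, 0, 0, 0.2], [49, 166, 0, 0, 0, 0.25], [59, 200, 0, 0, 0, 0.3], [69, 234, 0, 0, 0, 0.35], [79, 268, 0, 0, 0, 0.367], [87, 298, 0, 0, 0, 0.367], [87, 298, 0, 0, 0, 0.367], [87, 298, -20, 0, 0, 0.367], [87, 298, -50, 0, 0, 0.367]],
  ],
)

```text
time_s: 9.28
tool_pos: [0.5081, 0.0666, 0.1164]
tool_rot: [[0.997, 0.076, 0.006], [0.076, -0.997, -0.001], [0.006, 0.001, -1.0]]
wrist_force: [0.9, -0.5, -1.9]
grip_width: 0.0495
finger_force: 30.0
```

Emit:
jog_arm(
  deltas=[
    [[0, 0, -25, 0, 0, 0], [0, 0, -48, 0, 0, 0], [0, 0, -65, 0, 0, 0], [0, 0, -75, 0, 0, 0], [0, 0, -80, 0, 0, 0], [0, 0, -81, 0, 0, 0], [0, 0, -81, 0, 0, 0]],
  ],
)

```text
time_s: 9.87
tool_pos: [0.5062, 0.066, 0.0341]
tool_rot: [[0.997, 0.074, 0.001], [0.074, -0.997, -0.0], [0.001, 0.0, -1.0]]
wrist_force: [-0.7, -0.3, -1.3]
grip_width: 0.0497
finger_force: 30.0
```

Emit:
jog_arm(
  deltas=[
    [[0, 0, -2, 0, 0, 0], [0, 0, -2, 0, 0, 0], [0, 0, -2, 0, 0, 0], [0, 0, -2, 0, 0, 0], [0, 0, 10, 0, 0, 0], [0, 0, 40, 0, 0, 0], [0, 0, 80, 0, 0, 0], [0, 0, 115, 0, 0, 0], [0, 0, 130, 0, 0, 0], [0, 0, 135, 0, 0, 0]],
  ],
  jaw=64,
)

```text
time_s: 10.7
tool_pos: [0.5083, 0.0661, 0.1737]
tool_rot: [[0.997, 0.074, 0.008], [0.074, -0.997, -0.001], [0.008, 0.001, -1.0]]
wrist_force: [0.4, 0.7, 0.6]
grip_width: 0.0644
finger_force: 0.0
```

```bash
python3 - <<'E'
from m import *
im,d,K,o,R=shot('top'); measure(im,d,K,o,R)
s=ctrl.get_obs(); print(s['tool_pos'],s['grip_width'])
E
```

```text
brown px [289. 210.] ctr mm [ 433. -125.] size [126.  32.] ang 11.2 zmax 0.033
brown px [319. 166.] ctr mm [ 595. -232.] size [ 31. 127.] ang 176.3 zmax 0.031
brown px [289. 165.] ctr mm [ 596. -120.] size [ 30. 128.] ang 172.4 zmax 0.033
grey px [271. 320.] ctr mm [ 44. -61.] size [61. 26.] ang 65.4 zmax 0.075
grey px [237. 318.] ctr mm [49. 57.] size [15. 51.] ang 135.9 zmax 0.071
grey px [253. 310.] ctr mm [80. -1.] size [78. 32.] ang 89.0 zmax 0.075
grey px [228. 211.] ctr mm [423.  98.] size [41. 89.] ang 136.6 zmax 0.075
grey px [356. 212.] ctr mm [ 431. -363.] size [ 45. 105.] ang 174.8 zmax 0.043
grey px [ 97. 201.] ctr mm [449. 572.] size [39. 59.] ang 168.4 zmax 0.075
grey px [353. 169.] ctr mm [ 585. -351.] size [51. 56.] ang 102.8 zmax 0.05
grey px [199. 161.] ctr mm [551. 163.] size [188. 337.] ang 93.9 zmax 0.072
dark px [357. 212.] ctr mm [ 431. -364.] size [ 44. 106.] ang 175.3 zmax 0.043
[0.50767068 0.06616858 0.17243148] 0.06377617952388524
```

Emit:
jog_arm(
  deltas=[
    [[-11, -34, 0, 0, 0, 0.05], [-23, -72, 0, 0, 0, 0.12], [-35, -110, 0, 0, 0, 0.12], [-47, -148, 0, 0, 0, 0.12], [-60, -188, 0, 0, 0, 0.12], [-60, -188, 0, 0, 0, 0.12], [-60, -188, -35, 0, 0, 0.12], [-60, -188, -75, 0, 0, 0.12], [-60, -188, -110, 0, 0, 0.12], [-60, -188, -140, 0, 0, 0.12], [-60, -188, -155, 0, 0, 0.12], [-60, -188, -158, 0, 0, 0.12]],
  ],
)

```text
time_s: 11.75
tool_pos: [0.4421, -0.1193, 0.0064]
tool_rot: [[0.981, 0.192, -0.008], [0.192, -0.981, 0.005], [-0.007, -0.006, -1.0]]
wrist_force: [-0.4, 0.9, 0.2]
grip_width: 0.064
finger_force: 0.0
```

Emit:
jog_arm(
  deltas=[
    [[0, 0, -1, 0, 0, 0], [0, 0, -1, 0, 0, 0]],
  ],
)

```text
time_s: 11.92
tool_pos: [0.4459, -0.1215, 0.0098]
tool_rot: [[0.981, 0.193, -0.0], [0.193, -0.981, 0.0], [-0.0, -0.0, -1.0]]
wrist_force: [0.1, -0.7, 0.4]
grip_width: 0.0638
finger_force: 0.0
```

Emit:
jog_arm(
  deltas=[
    [[0, 0, 0, 0, 0, 0], [0, 0, 0, 0, 0, 0], [0, 0, 0, 0, 0, 0], [0, 0, 0, 0, 0, 0], [0, 0, 0, 0, 0, 0], [0, 0, 15, 0, 0, 0], [0, 0, 40, 0, 0, 0], [0, 0, 75, 0, 0, 0], [0, 0, 110, 0, 0, 0], [0, 0, 145, 0, 0, 0], [0, 0, 150, 0, 0, 0]],
  ],
  jaw=15,
  squeeze=30,
)

```text
time_s: 12.83
tool_pos: [0.449, -0.1234, 0.1659]
tool_rot: [[0.981, 0.193, 0.009], [0.193, -0.981, -0.005], [0.008, 0.007, -1.0]]
wrist_force: [1.9, -0.5, -0.9]
grip_width: 0.0335
finger_force: 30.0
```

Emit:
jog_arm(
  deltas=[
    [[8, 29, 0, 0, 0, -0.03], [17, 62, 0, 0, 0, -0.06], [26, 96, 0, 0, 0, -0.09], [35, 130, 0, 0, 0, -0.125], [45, 165, 0, 0, 0, -0.125], [54, 200, 0, 0, 0, -0.125], [64, 235, 0, 0, 0, -0.125], [73, 270, 0, 0, 0, -0.125], [83, 305, 0, 0, 0, -0.125], [93, 340, 0, 0, 0, -0.125], [102, 375, 0, 0, 0, -0.125], [105, 385, 0, 0, 0, -0.125]],
  ],
)

```text
time_s: 13.83
tool_pos: [0.5508, 0.2676, 0.159]
tool_rot: [[0.997, 0.072, 0.0], [0.072, -0.997, 0.002], [0.0, -0.002, -1.0]]
wrist_force: [-0.3, -0.6, -0.7]
grip_width: 0.0333
finger_force: 30.0
```

Emit:
jog_arm(
  deltas=[
    [[0, 0, 0, 0, 0, 0], [0, 0, -30, 0, 0, 0], [0, 0, -60, 0, 0, 0], [0, 0, -90, 0, 0, 0], [0, 0, -110, 0, 0, 0], [0, 0, -123, 0, 0, 0], [0, 0, -129, 0, 0, 0], [0, 0, -131, 0, 0, 0], [0, 0, -131, 0, 0, 0]],
  ],
)

```text
time_s: 14.58
tool_pos: [0.5514, 0.2628, 0.0292]
tool_rot: [[0.998, 0.068, 0.001], [0.068, -0.998, 0.0], [0.001, 0.0, -1.0]]
wrist_force: [0.4, -0.3, -0.2]
grip_width: 0.0337
finger_force: 30.0
```

Emit:
jog_arm(
  deltas=[
    [[0, 0, -2, 0, 0, 0], [0, 0, -2, 0, 0, 0], [0, 0, -2, 0, 0, 0], [0, 0, 10, 0, 0, 0], [0, 0, 40, 0, 0, 0], [0, 0, 80, 0, 0, 0], [0, 0, 115, 0, 0, 0], [0, 0, 135, 0, 0, 0], [5, -30, 140, 0, 0, -0.05], [10, -65, 140, 0, 0, -0.1], [16, -105, 140, 0, 0, -0.2], [22, -145, 140, 0, 0, -0.2]],
  ],
  jaw=44,
)

```text
time_s: 15.58
tool_pos: [0.5732, 0.1174, 0.1708]
tool_rot: [[0.991, -0.134, 0.003], [-0.134, -0.991, -0.0], [0.003, -0.0, -1.0]]
wrist_force: [0.5, -0.0, 0.4]
grip_width: 0.0441
finger_force: 0.0
```

```bash
python3 - <<'E'
from m import *
im,d,K,o,R=shot('top'); measure(im,d,K,o,R); a=im[110:260,150:400]
im2,d,K,o,R=shot('side'); save('d2.png',np.hstack([a,cv2.resize(im2[100:250,220:370],(150,150))]),2)
print(ctrl.get_obs()['tool_pos'])
E
```

```text
brown px [319. 166.] ctr mm [ 597. -232.] size [ 31. 125.] ang 176.0 zmax 0.032
brown px [289. 165.] ctr mm [ 596. -120.] size [ 30. 128.] ang 172.4 zmax 0.035
grey px [271. 320.] ctr mm [ 45. -62.] size [61. 25.] ang 63.7 zmax 0.075
grey px [234. 319.] ctr mm [44. 62.] size [26. 61.] ang 116.1 zmax 0.075
grey px [253. 310.] ctr mm [79. -3.] size [81. 34.] ang 88.9 zmax 0.074
grey px [356. 212.] ctr mm [ 431. -363.] size [ 45. 104.] ang 175.9 zmax 0.042
grey px [ 98. 200.] ctr mm [450. 569.] size [37. 59.] ang 175.8 zmax 0.075
grey px [240. 188.] ctr mm [506.  60.] size [55. 43.] ang 1.7 zmax 0.066
grey px [353. 169.] ctr mm [ 585. -351.] size [51. 55.] ang 102.6 zmax 0.051
grey px [171. 172.] ctr mm [541. 301.] size [187.  70.] ang 1.3 zmax 0.073
grey px [251. 167.] ctr mm [562.  38.] size [187.  73.] ang 0.3 zmax 0.069
dark px [357. 212.] ctr mm [ 430. -364.] size [ 44. 107.] ang 176.2 zmax 0.042
[0.57426458 0.11311854 0.17048623]
```

View pics/d2.png

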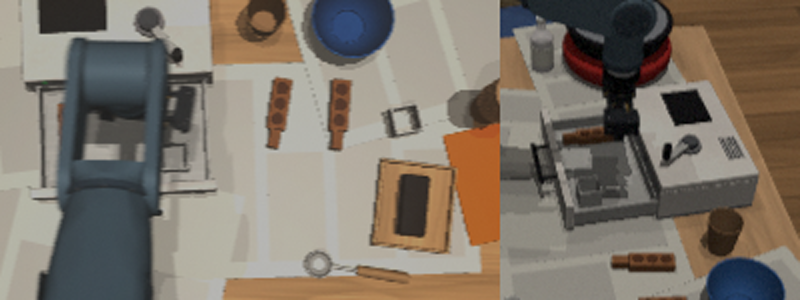

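The top crop shows the eraser flat in the tray (411,205) and a cutter in the drawer (172,158). The side crop shows the mould at the drawer's far side (585,135). Mould B is next.

Emit:
jog_arm(
  deltas=[
    [[6, -37, 0, 0, 0, 0], [12, -76, 0, 0, 0, 0], [18, -116, 0, 0, 0, 0], [24, -156, 0, 0, 0, 0], [30, -196, 0, 0, 0, 0], [37, -236, 0, 0, 0, 0], [37, -236, 0, 0, 0, 0], [37, -236, -35, 0, 0, 0], [37, -236, -75, 0, 0, 0], [37, -236, -110, 0, 0, 0], [37, -236, -135, 0, 0, 0], [37, -236, -150, 0, 0, 0]],
  ],
  jaw=64,
)

```text
time_s: 16.68
tool_pos: [0.608, -0.1158, 0.0159]
tool_rot: [[0.991, -0.13, -0.004], [-0.13, -0.991, 0.002], [-0.004, -0.001, -1.0]]
wrist_force: [-0.4, 0.2, 0.7]
grip_width: 0.0642
finger_force: 0.0
```

Emit:
jog_arm(
  deltas=[
    [[0, 0, -4, 0, 0, 0], [0, 0, -7, 0, 0, 0], [0, 0, -7, 0, 0, 0]],
  ],
)

```text
time_s: 16.93
tool_pos: [0.6106, -0.1173, 0.0126]
tool_rot: [[0.991, -0.13, 0.001], [-0.13, -0.991, -0.0], [0.001, 0.0, -1.0]]
wrist_force: [-0.6, 0.2, 0.5]
grip_width: 0.0641
finger_force: 0.0
```

Emit:
jog_arm(
  deltas=[
    [[0, -4, -3, 0, 0, 0], [0, -4, -3, 0, 0, 0], [0, -4, -3, 0, 0, 0], [0, -4, -3, 0, 0, 0], [0, -4, -3, 0, 0, 0], [0, -4, -3, 0, 0, 0], [0, -4, 15, 0, 0, 0], [0, -4, 40, 0, 0, 0], [0, -4, 75, 0, 0, 0], [0, -4, 110, 0, 0, 0], [0, -4, 145, 0, 0, 0], [0, -4, 147, 0, 0, 0]],
  ],
  jaw=15,
)

```text
time_s: 17.93
tool_pos: [0.6138, -0.1231, 0.1667]
tool_rot: [[0.991, -0.131, 0.011], [-0.131, -0.991, -0.004], [0.012, 0.003, -1.0]]
wrist_force: [1.7, -0.7, 0.4]
grip_width: 0.0341
finger_force: 30.0
```

Emit:
jog_arm(
  deltas=[
    [[-8, 28, 0, 0, 0, 0.03], [-16, 62, 0, 0, 0, 0.06], [-24, 96, 0, 0, 0, 0.1], [-31, 130, 0, 0, 0, 0.14], [-38, 165, 0, 0, 0, 0.18], [-45, 200, 0, 0, 0, 0.2], [-50, 235, 0, 0, 0, 0.2], [-53, 270, 0, 0, 0, 0.2], [-55, 305, 0, 0, 0, 0.2], [-55, 327, 0, 0, 0, 0.2], [-55, 327, 0, 0, 0, 0.2]],
  ],
)

```text
time_s: 18.85
tool_pos: [0.5537, 0.2095, 0.1582]
tool_rot: [[0.997, 0.073, -0.001], [0.073, -0.997, 0.001], [-0.0, -0.001, -1.0]]
wrist_force: [-0.8, 0.2, -1.3]
grip_width: 0.0337
finger_force: 30.0
```

Emit:
jog_arm(
  deltas=[
    [[0, 0, -25, 0, 0, 0], [0, 0, -60, 0, 0, 0], [0, 0, -90, 0, 0, 0], [0, 0, -110, 0, 0, 0], [0, 0, -123, 0, 0, 0], [0, 0, -129, 0, 0, 0], [0, 0, -131, 0, 0, 0], [0, 0, -131, 0, 0, 0]],
  ],
)

```text
time_s: 19.52
tool_pos: [0.5554, 0.205, 0.0282]
tool_rot: [[0.998, 0.068, 0.001], [0.068, -0.998, 0.0], [0.001, -0.0, -1.0]]
wrist_force: [-0.0, 0.2, -0.9]
grip_width: 0.0337
finger_force: 30.0
```

Emit:
jog_arm(
  deltas=[
    [[0, 0, -1, 0, 0, 0], [0, 0, -1, 0, 0, 0], [0, 0, -1, 0, 0, 0], [0, 0, 10, 0, 0, 0], [0, 0, 40, 0, 0, 0], [0, 0, 80, 0, 0, 0], [0, 0, 115, 0, 0, 0], [0, 0, 138, 0, 0, 0], [5, -35, 140, 0, 0, -0.05], [10, -73, 140, 0, 0, -0.1], [15, -112, 140, 0, 0, -0.138], [20, -152, 140, 0, 0, -0.138]],
  ],
  jaw=48,
)

```text
time_s: 20.52
tool_pos: [0.5752, 0.0522, 0.1697]
tool_rot: [[0.998, -0.07, 0.003], [-0.07, -0.998, -0.0], [0.003, 0.0, -1.0]]
wrist_force: [-0.2, 0.9, 0.9]
grip_width: 0.0479
finger_force: 0.0
```

Emit:
jog_arm(
  deltas=[
    [[5, -40, 0, 0, 0, 0], [10, -80, 0, 0, 0, 0], [15, -120, 0, 0, 0, 0], [20, -160, 0, 0, 0, 0], [25, -200, 0, 0, 0, 0], [30, -240, 0, 0, 0, 0], [36, -270, 0, 0, 0, 0], [36, -286, 0, 0, 0, 0], [36, -286, 0, 0, 0, 0]],
  ],
  jaw=64,
)

```text
time_s: 21.27
tool_pos: [0.6108, -0.2364, 0.1688]
tool_rot: [[0.997, -0.073, 0.001], [-0.073, -0.997, -0.001], [0.001, 0.001, -1.0]]
wrist_force: [-0.5, 0.5, -0.3]
grip_width: 0.0644
finger_force: 0.0
```

```bash
python3 - <<'E'
from m import *
im,d,K,o,R=shot('top'); measure(im,d,K,o,R); save('d3.png',im[110:260,150:400],2.4)
print(ctrl.get_obs()['tool_pos'])
E
```

```text
brown px [184. 179.] ctr mm [539. 264.] size [127.  32.] ang 4.7 zmax 0.047
brown px [200. 177.] ctr mm [544. 206.] size [128.  32.] ang 5.9 zmax 0.049
grey px [213. 212.] ctr mm [417. 145.] size [ 44. 199.] ang 93.2 zmax 0.074
grey px [356. 212.] ctr mm [ 431. -363.] size [ 45. 104.] ang 175.1 zmax 0.043
grey px [ 97. 200.] ctr mm [450. 571.] size [37. 59.] ang 172.0 zmax 0.075
grey px [237. 188.] ctr mm [507.  66.] size [56. 52.] ang 5.8 zmax 0.067
grey px [211. 165.] ctr mm [551. 163.] size [188. 337.] ang 93.9 zmax 0.073
dark px [357. 212.] ctr mm [ 431. -365.] size [ 43. 108.] ang 176.4 zmax 0.043
[ 0.61062747 -0.23385855  0.16835493]
```

View pics/d3.png

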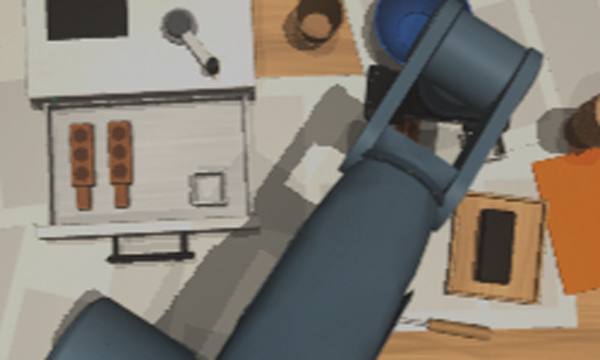

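The drawer holds two moulds at (83,165) and (120,163) and the cutter at (208,188). The arm is above mould C, so I descend.

Emit:
jog_arm(
  deltas=[
    [[0, 0, -30, 0, 0, 0], [0, 0, -70, 0, 0, 0], [0, 0, -105, 0, 0, 0], [0, 0, -132, 0, 0, 0], [0, 0, -148, 0, 0, 0], [0, 0, -155, 0, 0, 0], [0, 0, -158, 0, 0, 0], [0, 0, -158, 0, 0, 0], [0, 0, -158, 0, 0, 0]],
  ],
)

```text
time_s: 22.07
tool_pos: [0.6121, -0.2326, 0.0115]
tool_rot: [[0.998, -0.068, 0.002], [-0.068, -0.998, -0.001], [0.002, 0.001, -1.0]]
wrist_force: [0.4, 0.5, -0.5]
grip_width: 0.0638
finger_force: 0.0
```

Emit:
jog_arm(
  deltas=[
    [[0, 0, 0, 0, 0, 0], [0, 0, 0, 0, 0, 0], [0, 0, 0, 0, 0, 0], [0, 0, 0, 0, 0, 0], [0, 0, 0, 0, 0, 0], [0, 0, 0, 0, 0, 0], [0, 0, 15, 0, 0, 0], [0, 0, 40, 0, 0, 0], [0, 0, 75, 0, 0, 0], [0, 0, 110, 0, 0, 0], [0, 0, 145, 0, 0, 0], [0, 0, 150, 0, 0, 0]],
  ],
  jaw=15,
)

```text
time_s: 23.07
tool_pos: [0.6142, -0.2345, 0.1685]
tool_rot: [[0.998, -0.069, 0.01], [-0.069, -0.998, -0.006], [0.01, 0.005, -1.0]]
wrist_force: [1.6, -1.5, -0.2]
grip_width: 0.0339
finger_force: 30.0
```

Emit:
jog_arm(
  deltas=[
    [[-6, 28, 0, 0, 0, 0.02], [-12, 62, 0, 0, 0, 0.05], [-18, 96, 0, 0, 0, 0.08], [-24, 130, 0, 0, 0, 0.11], [-29, 165, 0, 0, 0, 0.138], [-34, 200, 0, 0, 0, 0.138], [-39, 235, 0, 0, 0, 0.138], [-43, 270, 0, 0, 0, 0.138], [-47, 305, 0, 0, 0, 0.138], [-50, 340, 0, 0, 0, 0.138], [-52, 370, 0, 0, 0, 0.138], [-52, 378, 0, 0, 0, 0.138]],
  ],
)

```text
time_s: 24.07
tool_pos: [0.5575, 0.1494, 0.1599]
tool_rot: [[0.997, 0.072, -0.001], [0.072, -0.997, 0.002], [-0.001, -0.002, -1.0]]
wrist_force: [-0.1, -0.1, -2.1]
grip_width: 0.0334
finger_force: 30.0
```

Emit:
jog_arm(
  deltas=[
    [[0, 0, 0, 0, 0, 0], [0, 0, -30, 0, 0, 0], [0, 0, -60, 0, 0, 0], [0, 0, -90, 0, 0, 0], [0, 0, -110, 0, 0, 0], [0, 0, -123, 0, 0, 0], [0, 0, -129, 0, 0, 0], [0, 0, -132, 0, 0, 0], [0, 0, -132, 0, 0, 0]],
  ],
)

```text
time_s: 24.82
tool_pos: [0.5594, 0.1447, 0.0281]
tool_rot: [[0.998, 0.068, 0.001], [0.068, -0.998, -0.0], [0.001, 0.0, -1.0]]
wrist_force: [0.7, 0.4, -0.9]
grip_width: 0.0335
finger_force: 30.0
```

Emit:
jog_arm(
  deltas=[
    [[0, 0, -1, 0, 0, 0], [0, 0, -1, 0, 0, 0], [0, 0, -1, 0, 0, 0], [0, 0, 10, 0, 0, 0], [0, 0, 40, 0, 0, 0], [0, 0, 80, 0, 0, 0], [0, 0, 115, 0, 0, 0], [0, 0, 140, 0, 0, 0], [2, -35, 142, 0, 0, 0], [4, -73, 142, 0, 0, 0], [6, -112, 142, 0, 0, 0], [8, -152, 142, 0, 0, 0]],
  ],
  jaw=43,
)

```text
time_s: 25.82
tool_pos: [0.5671, -0.0078, 0.1717]
tool_rot: [[0.998, 0.07, 0.003], [0.07, -0.998, -0.001], [0.002, 0.001, -1.0]]
wrist_force: [0.2, -0.3, 0.2]
grip_width: 0.0433
finger_force: 0.0
```

Emit:
jog_arm(
  deltas=[
    [[2, -40, 0, 0, 0, 0.05], [4, -80, 0, 0, 0, 0.1], [6, -120, 0, 0, 0, 0.154], [8, -160, 0, 0, 0, 0.154], [10, -200, 0, 0, 0, 0.154], [12, -240, 0, 0, 0, 0.154], [14, -280, 0, 0, 0, 0.154], [16, -310, 0, 0, 0, 0.154], [17, -330, 0, 0, 0, 0.154], [17, -344, 0, 0, 0, 0.154], [17, -344, 0, 0, 0, 0.154]],
  ],
  jaw=72,
)

```text
time_s: 26.73
tool_pos: [0.5835, -0.3536, 0.1707]
tool_rot: [[0.976, 0.218, 0.001], [0.218, -0.976, -0.002], [0.001, 0.002, -1.0]]
wrist_force: [0.8, 0.2, 0.2]
grip_width: 0.072
finger_force: 0.0
```

```bash
python3 - <<'E'
from m import *
im,d,K,o,R=shot('top'); measure(im,d,K,o,R)
im2,d,K,o,R=shot('side'); save('d4.png',np.hstack([im[110:260,150:400],im2[180:330,230:380]]),2)
print(ctrl.get_obs()['tool_pos'])
E
```

```text
brown px [184. 178.] ctr mm [538. 266.] size [126.  33.] ang 2.4 zmax 0.049
brown px [200. 177.] ctr mm [544. 206.] size [128.  32.] ang 5.5 zmax 0.047
brown px [216. 177.] ctr mm [548. 147.] size [126.  30.] ang 2.0 zmax 0.047
grey px [214. 211.] ctr mm [417. 143.] size [ 44. 202.] ang 93.3 zmax 0.075
grey px [ 98. 200.] ctr mm [450. 571.] size [34. 59.] ang 175.8 zmax 0.074
grey px [238. 188.] ctr mm [507.  65.] size [59. 57.] ang 86.2 zmax 0.066
grey px [211. 165.] ctr mm [551. 164.] size [190. 336.] ang 93.5 zmax 0.075
[ 0.58383233 -0.35009964  0.17008508]
```

View pics/d4.png

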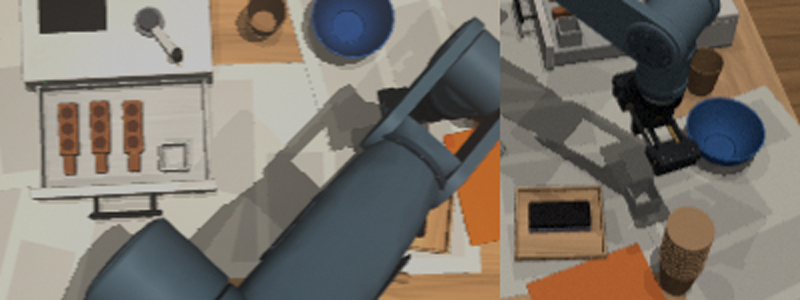

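Three moulds and one cutter are in the drawer (left crop: (68,137), (100,136), (133,135), (173,157)). The gripper is over the second cutter, clear of the cup stack at (687,245).

Emit:
jog_arm(
  deltas=[
    [[1, 0, -30, 0, 0, 0], [1, 0, -70, 0, 0, 0], [1, 0, -105, 0, 0, 0], [1, 0, -132, 0, 0, 0], [1, 0, -146, 0, 0, 0], [1, 0, -152, 0, 0, 0], [1, 0, -154, 0, 0, 0], [1, 0, -154, 0, 0, 0]],
  ],
)

```text
time_s: 27.5
tool_pos: [0.5859, -0.3507, 0.0171]
tool_rot: [[0.975, 0.222, 0.001], [0.222, -0.975, -0.001], [0.001, 0.001, -1.0]]
wrist_force: [0.4, 0.2, 0.0]
grip_width: 0.072
finger_force: 0.0
```

Emit:
jog_arm(
  deltas=[
    [[0, 0, 0, 0, 0, 0], [0, 0, 0, 0, 0, 0], [0, 0, 0, 0, 0, 0], [0, 0, 0, 0, 0, 0], [0, 0, 0, 0, 0, 0], [0, 0, 0, 0, 0, 0], [0, 0, 15, 0, 0, 0], [0, 0, 40, 0, 0, 0], [0, 0, 75, 0, 0, 0], [0, 0, 110, 0, 0, 0], [0, 0, 145, 0, 0, 0], [0, 0, 150, 0, 0, 0]],
  ],
  jaw=30,
)

```text
time_s: 28.5
tool_pos: [0.5877, -0.353, 0.1747]
tool_rot: [[0.975, 0.221, 0.009], [0.221, -0.975, -0.007], [0.007, 0.009, -1.0]]
wrist_force: [0.2, -1.3, 0.4]
grip_width: 0.0493
finger_force: 30.0
```

Emit:
jog_arm(
  deltas=[
    [[-1, 28, 0, 0, 0, -0.02], [-3, 62, 0, 0, 0, -0.05], [-3, 97, 0, 0, 0, -0.08], [-3, 133, 0, 0, 0, -0.11], [-3, 169, 0, 0, 0, -0.14], [-3, 205, 0, 0, 0, -0.155], [-3, 241, 0, 0, 0, -0.155], [-3, 277, 0, 0, 0, -0.155], [-3, 313, 0, 0, 0, -0.155], [-3, 349, 0, 0, 0, -0.155], [-3, 385, 0, 0, 0, -0.155], [-3, 412, 0, 0, 0, -0.155]],
  ],
)

```text
time_s: 29.5
tool_pos: [0.5808, 0.0641, 0.1657]
tool_rot: [[0.998, 0.069, -0.001], [0.069, -0.998, 0.001], [-0.001, -0.001, -1.0]]
wrist_force: [0.3, -0.4, -0.4]
grip_width: 0.0497
finger_force: 30.0
```

Emit:
jog_arm(
  deltas=[
    [[0, 10, 0, 0, 0, 0], [0, 10, -20, 0, 0, 0], [0, 10, -55, 0, 0, 0], [0, 10, -85, 0, 0, 0], [0, 10, -105, 0, 0, 0], [0, 10, -120, 0, 0, 0], [0, 10, -128, 0, 0, 0], [0, 10, -131, 0, 0, 0], [0, 10, -131, 0, 0, 0]],
  ],
)

```text
time_s: 30.25
tool_pos: [0.582, 0.0709, 0.0347]
tool_rot: [[0.998, 0.067, -0.0], [0.067, -0.998, -0.0], [-0.0, 0.0, -1.0]]
wrist_force: [-0.1, -0.0, 0.1]
grip_width: 0.0496
finger_force: 30.0
```

Emit:
jog_arm(
  deltas=[
    [[0, 0, -2, 0, 0, 0], [0, 0, -2, 0, 0, 0], [0, 0, -2, 0, 0, 0], [0, 0, 10, 0, 0, 0], [0, 0, 40, 0, 0, 0], [0, 0, 80, 0, 0, 0], [0, 0, 115, 0, 0, 0], [-30, 9, 130, 0, 0, 0], [-68, 20, 130, 0, 0, 0], [-107, 32, 130, 0, 0, 0], [-146, 44, 130, 0, 0, 0], [-184, 56, 130, 0, 0, 0]],
  ],
  jaw=60,
)

```text
time_s: 31.25
tool_pos: [0.3963, 0.1276, 0.1658]
tool_rot: [[0.998, 0.067, 0.002], [0.067, -0.998, 0.0], [0.002, -0.0, -1.0]]
wrist_force: [-0.2, -0.3, 0.9]
grip_width: 0.0597
finger_force: 0.0
```

Emit:
jog_arm(
  deltas=[
    [[-30, 9, 0, 0, 0, 0], [-53, 16, 0, 0, 0, 0], [-53, 16, 0, 0, 0, 0], [-53, 16, 0, 0, 0, 0]],
  ],
  jaw=0,
)

```text
time_s: 31.58
tool_pos: [0.345, 0.1436, 0.166]
tool_rot: [[0.998, 0.069, 0.003], [0.069, -0.998, 0.0], [0.003, 0.0, -1.0]]
wrist_force: [0.4, 0.1, 2.0]
grip_width: 0.0354
finger_force: 0.0
```

```bash
python3 - <<'E'
from m import *
im,d,K,o,R=shot('top')
im2,d,K,o,R=shot('side'); save('d5.png',np.hstack([im[100:250,140:270],im2[100:250,220:370]]),2.8)
H=cloud(d,K,o,R); 
# handle: dark pixels, side view, z 0.05-0.075
m=(im2.max(2)<60)&(H[...,2]>.05)&(H[...,2]<.08)&(H[...,0]>.37)&(H[...,0]<.44)&(H[...,1]>.05)&(H[...,1]<.25)
q=H[m]; print(m.sum(),q.min(0),np.median(q,0),q.max(0)); print(ctrl.get_obs()['tool_pos'])
E
```

```text
70 [0.39813488 0.08705011 0.05079396] [0.40838517 0.15248624 0.06656094] [0.43995736 0.2302166  0.07665283]
[0.34635015 0.14314032 0.16591564]
```

View pics/d5.png

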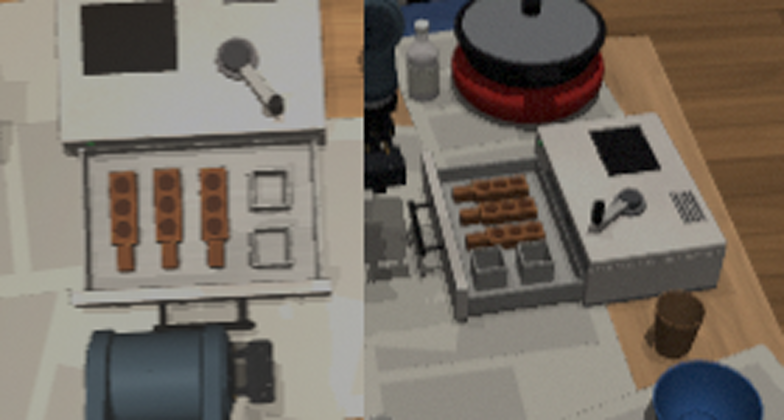

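All five items lie flat in the drawer. Next I lower in front of the handle and push it slowly.

Emit:
jog_arm(
  deltas=[
    [[0, 0, -35, 0, 0, 0], [0, 0, -72, 0, 0, 0], [0, 0, -105, 0, 0, 0], [0, 0, -120, 0, 0, 0], [0, 0, -120, 0, 0, 0], [10, 1, -120, 0, 0, 0], [20, 1, -120, 0, 0, 0], [28, 2, -120, 0, 0, 0], [34, 2, -120, 0, 0, 0], [38, 3, -120, 0, 0, 0], [42, 3, -120, 0, 0, 0], [46, 3, -120, 0, 0, 0]],
  ],
)

```text
time_s: 32.68
tool_pos: [0.391, 0.1464, 0.045]
tool_rot: [[0.998, 0.068, -0.0], [0.068, -0.998, 0.0], [-0.0, -0.0, -1.0]]
wrist_force: [-0.4, 0.6, 1.0]
grip_width: 0.0009
finger_force: 0.5
```

Emit:
jog_arm(
  deltas=[
    [[6, 0, 0, 0, 0, 0], [13, 1, 0, 0, 0, 0], [21, 1, 0, 0, 0, 0], [29, 2, 0, 0, 0, 0], [37, 3, 0, 0, 0, 0], [45, 3, 0, 0, 0, 0], [53, 4, 0, 0, 0, 0], [61, 4, 0, 0, 0, 0], [69, 5, 0, 0, 0, 0], [77, 5, 0, 0, 0, 0], [85, 6, 0, 0, 0, 0], [92, 6, 0, 0, 0, 0]],
  ],
)

```text
time_s: 33.68
tool_pos: [0.4839, 0.1524, 0.0448]
tool_rot: [[0.998, 0.068, 0.0], [0.068, -0.998, 0.0], [0.0, -0.0, -1.0]]
wrist_force: [-2.0, 1.0, -0.6]
grip_width: 0.0007
finger_force: 0.6
```

Emit:
jog_arm(
  deltas=[
    [[7, 0, 0, 0, 0, 0], [14, 1, 0, 0, 0, 0], [21, 1, 0, 0, 0, 0], [28, 2, 0, 0, 0, 0], [35, 2, 0, 0, 0, 0], [42, 3, 0, 0, 0, 0], [49, 3, 0, 0, 0, 0], [55, 4, 0, 0, 0, 0], [60, 4, 0, 0, 0, 0], [64, 4, 0, 0, 0, 0], [66, 5, 0, 0, 0, 0], [68, 5, 0, 0, 0, 0]],
  ],
)

```text
time_s: 34.68
tool_pos: [0.5511, 0.1573, 0.0448]
tool_rot: [[0.998, 0.068, 0.0], [0.068, -0.998, -0.0], [0.0, 0.0, -1.0]]
wrist_force: [-0.6, 0.4, 0.2]
grip_width: 0.0006
finger_force: 0.4
```

Emit:
jog_arm(
  deltas=[
    [[2, 0, 0, 0, 0, 0], [4, 0, 0, 0, 0, 0], [6, 0, 0, 0, 0, 0], [8, 0, 0, 0, 0, 0]],
  ],
)

```text
time_s: 35.02
tool_pos: [0.5589, 0.1573, 0.0447]
tool_rot: [[0.998, 0.068, -0.0], [0.068, -0.998, 0.0], [-0.0, -0.0, -1.0]]
wrist_force: [-0.6, 1.0, 0.2]
grip_width: 0.0004
finger_force: 0.5
```

Emit:
jog_arm(
  deltas=[
    [[2, 0, 0, 0, 0, 0], [4, 0, 0, 0, 0, 0], [6, 0, 0, 0, 0, 0]],
  ],
)

```text
time_s: 35.27
tool_pos: [0.5639, 0.1575, 0.0445]
tool_rot: [[0.998, 0.068, -0.002], [0.068, -0.998, 0.0], [-0.002, -0.0, -1.0]]
wrist_force: [-6.1, 1.9, 4.2]
grip_width: 0.0007
finger_force: 2.8
```

Emit:
jog_arm(
  deltas=[
    [[2, 0, 0, 0, 0, 0], [4, 0, 0, 0, 0, 0]],
  ],
)

```text
time_s: 35.43
tool_pos: [0.5686, 0.1575, 0.0446]
tool_rot: [[0.998, 0.068, -0.001], [0.068, -0.998, 0.0], [-0.001, -0.0, -1.0]]
wrist_force: [-1.5, 0.8, -0.5]
grip_width: 0.0007
finger_force: 0.5
```

Emit:
jog_arm(
  deltas=[
    [[2, 0, 0, 0, 0, 0], [4, 0, 0, 0, 0, 0], [5, 0, 0, 0, 0, 0]],
  ],
)

```text
time_s: 35.68
tool_pos: [0.5727, 0.1571, 0.0446]
tool_rot: [[0.998, 0.068, -0.004], [0.068, -0.998, -0.0], [-0.004, 0.0, -1.0]]
wrist_force: [-10.3, 0.7, 9.0]
grip_width: 0.0004
finger_force: 5.3
```

```bash
python3 - <<'E'
from m import *
im,d,K,o,R=shot('top'); s=ctrl.get_obs(); print(s['tool_pos'],s['wrist_force'])
im2,d,K,o,R=shot('side'); save('d6.png',np.hstack([im[100:250,140:270],im2[100:250,220:370]]),2.8)
E
```

```text
[0.57266852 0.15707649 0.0446899 ] [-7.71378941  0.23404463  6.58527352]
```

View pics/d6.png

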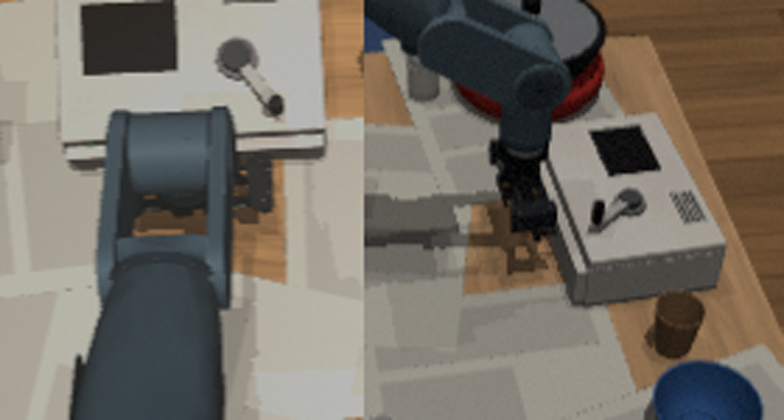

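The drawer front is flush with the housing (right crop, (560,225)). The 6 N detent peak gave way, and it now bears about 10 N on the stop, so it is seated. I back off and rise.

Emit:
jog_arm(
  deltas=[
    [[-10, 0, 0, 0, 0, 0], [-30, 0, 0, 0, 0, 0], [-50, 0, 0, 0, 0, 0], [-50, 0, 30, 0, 0, 0], [-50, 0, 70, 0, 0, 0], [-50, 0, 110, 0, 0, 0], [-70, -30, 150, 0, 0, 0], [-80, -65, 165, 0, 0, 0], [-80, -100, 165, 0, 0, 0], [-80, -140, 165, 0, 0, 0], [-80, -140, 165, 0, 0, 0]],
  ],
)

```text
time_s: 36.7
tool_pos: [0.4951, 0.0108, 0.2114]
tool_rot: [[0.998, 0.062, 0.004], [0.062, -0.998, -0.004], [0.004, 0.004, -1.0]]
wrist_force: [-0.2, -0.1, 0.7]
grip_width: 0.0006
finger_force: 0.0
```

```bash
python3 - <<'E'
from m import *
for n in('top','side'):
    im,d,K,o,R=shot(n); P=cloud(d,K,o,R)
    # sill check: knob dark
    m=(im.max(2)<55)&(P[...,2]>.135)&(P[...,2]<.19)&(abs(P[...,0]-.665)<.06)&(abs(P[...,1]-.07)<.06)
    n2,l,st,c=cv2.connectedComponentsWithStats(m.astype(np.uint8))
    for i in range(1,n2):
        if st[i,4]>5: print(n,st[i].tolist(),c[i].round(1),P[l==i].mean(0).round(3),ray(*c[i],K,o,R,.166 if n=='top' else .15).round(3),ray(st[i,0]+st[i,2]/2,st[i,1]+2.5,K,o,R,.166).round(3))
    if n=='top':
        hm=(im.max(2)<50)&(P[...,2]>.045)&(P[...,2]<.08)&(abs(P[...,0]-.58)<.05)&(abs(P[...,1]-.15)<.1)
        q=P[hm]; print('handle',hm.sum(),q.mean(0) if len(q) else 0); a=im
save('d7.png',np.hstack([a[100:250,140:270],im[100:250,220:370]]),2.8); s=ctrl.get_obs(); print(s['tool_pos'],s['wrist_force'])
E
```

```text
top [237, 134, 4, 7, 20] [238.2 137.2] [0.669 0.062 0.159] [0.667 0.062 0.166] [0.67  0.059 0.166]
handle 87 [0.59018405 0.16683497 0.06357858]
side [302, 172, 4, 8, 24] [303.2 175.2] [0.674 0.057 0.155] [0.676 0.063 0.15 ] [0.675 0.049 0.166]
[0.49442421 0.01545668 0.21024038] [ 1.06257491 -0.04951658  0.30930968]
```

View pics/d7.png

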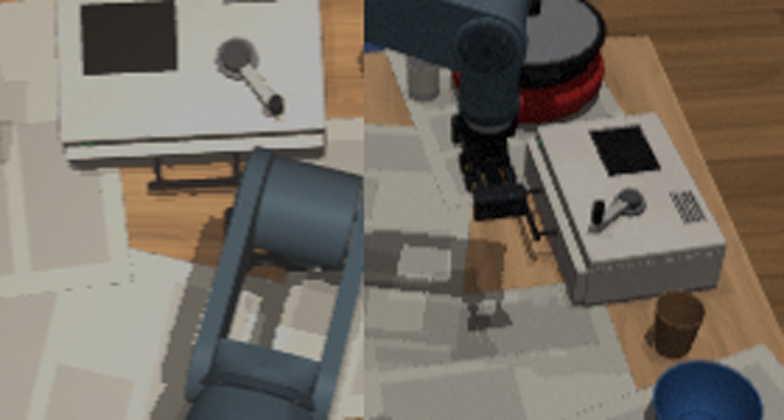

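The drawer is closed with its handle close to the front at (205,185), and the lever is at rest with its knob at (275,105). I go to the knob's -y side.

Emit:
jog_arm(
  deltas=[
    [[38, -5, 0, 0, 0, 0], [76, -10, 0, 0, 0, 0], [114, -15, 0, 0, 0, 0], [150, -15, 0, 0, 0, 0], [179, -15, 0, 0, 0, 0], [179, -15, 0, 0, 0, 0], [179, -15, -30, 0, 0, 0], [179, -15, -60, 0, 0, 0], [179, -15, -75, 0, 0, 0], [179, -15, -78, 0, 0, 0], [179, -15, -78, 0, 0, 0], [179, -15, -78, 0, 0, 0]],
  ],
)

```text
time_s: 37.8
tool_pos: [0.6734, 0.0031, 0.1327]
tool_rot: [[0.998, 0.069, 0.001], [0.069, -0.998, -0.0], [0.001, 0.0, -1.0]]
wrist_force: [-0.1, -0.8, -0.7]
grip_width: 0.0003
finger_force: 0.0
```

Emit:
jog_arm(
  deltas=[
    [[0, 10, 0, 0, 0, 0], [0, 20, 0, 0, 0, 0], [0, 28, 0, 0, 0, 0], [0, 35, 0, 0, 0, 0], [-4, 41, 0, 0, 0, 0], [-9, 49, 0, 0, 0, 0], [-13, 57, 0, 0, 0, 0], [-13, 57, 0, 0, 0, 0]],
  ],
)

```text
time_s: 38.47
tool_pos: [0.6588, 0.061, 0.1318]
tool_rot: [[0.998, 0.069, -0.001], [0.069, -0.998, 0.001], [-0.001, -0.001, -1.0]]
wrist_force: [-2.4, -2.7, 2.5]
grip_width: -0.0
finger_force: 1.4
```

Emit:
jog_arm(
  deltas=[
    [[-2, 8, 0, 0, 0, 0], [-4, 16, 0, 0, 0, 0], [-5, 24, 0, 0, 0, 0], [-4, 32, 0, 0, 0, 0], [-4, 40, 0, 0, 0, 0], [-3, 48, 0, 0, 0, 0], [0, 56, 0, 0, 0, 0], [3, 63, 0, 0, 0, 0], [4, 66, 0, 0, 0, 0]],
  ],
)

```text
time_s: 39.22
tool_pos: [0.6643, 0.1265, 0.1317]
tool_rot: [[0.998, 0.069, 0.0], [0.069, -0.998, 0.0], [0.0, -0.0, -1.0]]
wrist_force: [-2.1, -3.1, 0.7]
grip_width: 0.0003
finger_force: 1.5
```

Emit:
jog_arm(
  deltas=[
    [[1, 3, 0, 0, 0, 0], [2, 5, 0, 0, 0, 0], [2, 5, 0, 0, 0, 0]],
  ],
)

```text
time_s: 39.47
tool_pos: [0.666, 0.1305, 0.1317]
tool_rot: [[0.998, 0.068, 0.0], [0.068, -0.998, 0.0], [0.0, -0.0, -1.0]]
wrist_force: [-2.0, -4.0, 0.5]
grip_width: 0.0004
finger_force: 1.5
```

Not at the stop yet; I go on in small steps until the force rises.

Emit:
jog_arm(
  deltas=[
    [[1, 2, 0, 0, 0, 0], [2, 4, 0, 0, 0, 0], [2, 4, 0, 0, 0, 0]],
  ],
)

```text
time_s: 39.72
tool_pos: [0.6673, 0.1328, 0.1316]
tool_rot: [[0.998, 0.067, -0.002], [0.067, -0.998, -0.002], [-0.002, 0.002, -1.0]]
wrist_force: [-6.5, -8.2, 2.3]
grip_width: 0.0007
finger_force: 3.8
```

```bash
python3 - <<'E'
from m import *
im,d,K,o,R=shot('top')
im2,d,K,o,R=shot('side'); save('d8.png',np.hstack([im[100:250,140:270],im2[100:250,220:370]]),2.8); s=ctrl.get_obs(); print(s['tool_pos'],s['wrist_force'])
E
```

```text
[0.6672659  0.13280446 0.1316029 ] [-5.78893429 -7.49719993  2.08985071]
```

View pics/d8.png

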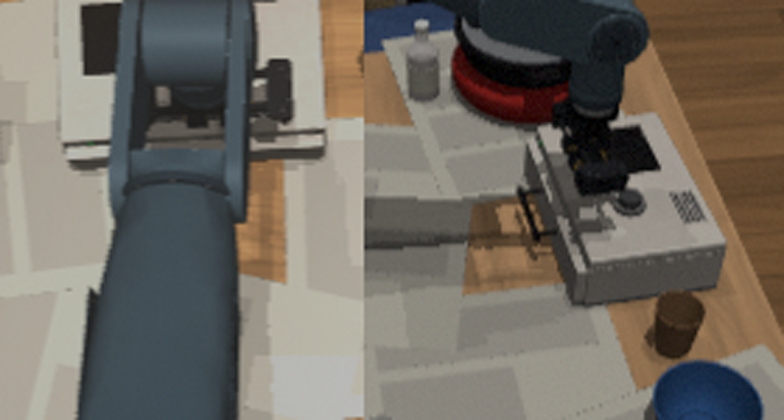

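The force jumped from about 4 N to 10 N and motion stopped short, so the lever is at its stop (it is now hidden behind the gripper in both crops). I let it back along the arc, then clear.

Emit:
jog_arm(
  deltas=[
    [[-2, -8, 0, 0, 0, 0], [-6, -18, 0, 0, 0, 0], [-10, -30, 0, 0, 0, 0], [-12, -42, 0, 0, 0, 0], [-12, -54, 0, 0, 0, 0], [-10, -66, 0, 0, 0, 0], [-6, -78, 0, 0, 0, 0], [0, -90, 0, 0, 0, 0], [6, -102, 0, 0, 0, 0], [6, -117, 0, 0, 0, 0], [6, -135, 0, 0, 0, 0], [6, -135, 0, 0, 0, 0]],
  ],
)

```text
time_s: 40.82
tool_pos: [0.6739, -0.0043, 0.1313]
tool_rot: [[0.998, 0.065, -0.001], [0.065, -0.998, -0.001], [-0.001, 0.001, -1.0]]
wrist_force: [0.1, 0.5, 0.9]
grip_width: 0.0004
finger_force: 0.0
```

Emit:
jog_arm(
  deltas=[
    [[0, 0, 30, 0, 0, 0], [0, 0, 65, 0, 0, 0], [0, 0, 90, 0, 0, 0], [-40, -10, 90, 0, 0, 0], [-80, -20, 90, 0, 0, 0], [-120, -40, 90, 0, 0, 0], [-160, -70, 90, 0, 0, 0], [-200, -100, 90, 0, 0, 0], [-230, -110, 90, 0, 0, 0], [-230, -110, 90, 0, 0, 0]],
  ],
)

```text
time_s: 41.65
tool_pos: [0.4396, -0.1115, 0.2209]
tool_rot: [[0.998, 0.066, -0.003], [0.066, -0.998, 0.001], [-0.003, -0.001, -1.0]]
wrist_force: [1.0, -0.1, -0.5]
grip_width: 0.0007
finger_force: 0.0
```

```bash
python3 - <<'E'
from m import *
im,d,K,o,R=shot('top'); measure(im,d,K,o,R); save('d9.png',im[90:270,130:450],2.4); s=ctrl.get_obs(); print(s['time_s'],s['tool_pos'],s['wrist_force'])
E
```

```text
grey px [272. 321.] ctr mm [ 40. -70.] size [42. 27.] ang 63.0 zmax 0.073
grey px [356. 212.] ctr mm [ 432. -363.] size [ 45. 104.] ang 175.4 zmax 0.043
grey px [ 98. 200.] ctr mm [450. 571.] size [33. 59.] ang 175.8 zmax 0.075
grey px [210. 158.] ctr mm [607. 168.] size [ 45. 329.] ang 94.2 zmax 0.075
dark px [357. 213.] ctr mm [ 431. -364.] size [ 45. 107.] ang 175.3 zmax 0.043
41.7 [ 0.44072537 -0.111554    0.2214155 ] [0.61159918 0.30908329 0.27963863]
```

View pics/d9.png

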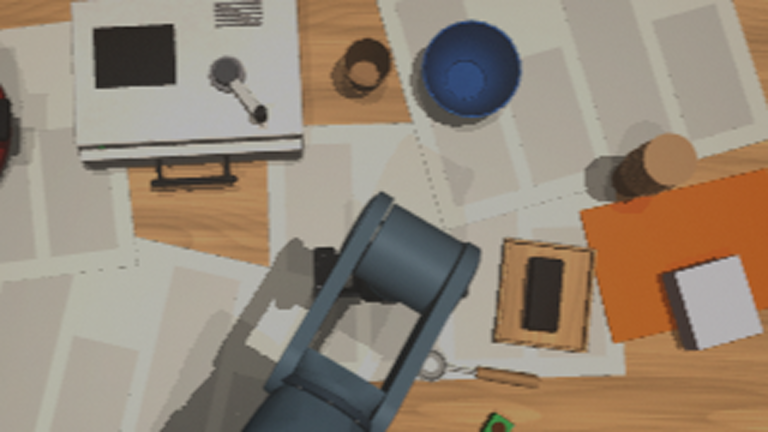

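The drawer is shut (195,170), the lever is back at rest (258,113), the eraser lies in the tray (543,293), and the bystanders are where they were. Handing in.

```bash
python3 -c "
from bench import ctrl
print(ctrl.close_job())"
```

```text
the job is handed in; nothing more can be done
None
```

The job is handed in at about 42 s of the 210 s, with no verdict returned: three moulds and two cutters are in the seated drawer, the eraser is in the pen tray, and the lever was swung to its stop and is back at rest.

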